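# Seat the snap cap on a herb-oil flask with the hand seating tool

### The arm

A 6-joint arm with a two-finger parallel gripper is mounted at the origin on the work surface. World frame = base frame: x ahead of the robot, y to its left, z up, the work surface at z = 0. Lengths are in m, angles in rad, forces in N, time in s.
With the tool pointing down it reaches from about 0.35 to 0.975 m from the base axis. Payload 4.9 kg.
Tool frame: the origin (TCP) lies midway between the tips of the shut fingers; the grasp point (between the pads) lies 19 mm behind it; x points along the fingers, z is the direction in which the jaws open and shut, and the axes are right-handed (so a half turn about x gives the same grasp; the last joint's range is limited). The gripper opens to 85 mm and grips with 20 to 120 N. Pads are 22 mm wide; open, the fingers measure 114 mm over their backs; the gripper's body (76 mm by 85 mm) begins 54 mm behind the grasp point. The pads swing forward as they close: fully open they stand 13 mm farther back than shut.
Start: joints at [-0.119, 0.053, 1.613, -0, 1.476, -0.119], TCP at [0.625, 0, 0.231] pointing down, gripper open.
Joint ranges: [-3.01, 3.01], [-1.01, 2.22], [0.06, 2.58], [-1.02, 4.17], [0.09, 2.62], [-3.14, 3.14]. Speed limits (rad/s): [2.57, 2.57, 3.14, 3.14, 3.14, 3.14].

### API

Orientations are given as a unit quaternion [w, x, y, z].
In Python, from plant import state, cams, workorder, nets gives the robot as it stands.
- The arm moves only by the tool play_rows, never from a script. Its argument "motion" is a list of rows, each a list of 3 entries, a list of its own where there are three numbers: the closure, from -1 (fully open) to 1 (shut), then the shift along the world's x, y, z in m, then the turn about the world's z in rad. A call has 1 to 5 rows; each row is the pose to reach, as a shift and turn from the pose commanded when the call began; what a row does not reach only later rows make up. A row lasts 1/10 s, in which the tool goes at most 50 mm and 8.59 degrees, less where a joint would pass 70% of its speed; a pose out of reach is approached as far as the arm can. A call with a gripper value outside its range is refused whole. The fingers move at their own pace and stop on an object; the grip force is fixed at half the most. Time passes only in rows, so rows that repeat a pose let the fingers close. It gives the time, the measured TCP pose, the force and the opening at its end, in the units of the state.
- state(): the state, without advancing time (a new reading comes with each control period).
- cams.grab_frame(name): name is "scene" or "side" or "wrist"; returns (picture, depth): 400x640x3 uint8, red, green, blue; 400x640 float32, m along the optical axis (not along the pixel's ray), 0 where there is no reading.
- cams.camera_info(name): a dict with "K" (3x3 intrinsics, pixels), "k1" (the pictures are not rectified: a ray, as slopes to the right and down, at radius r is drawn at 1 + k1 r^2 times it, then the intrinsics apply), "rvec" (rotation vector, rad) and "tvec" (3), from world to camera coordinates, as OpenCV has them. Camera axes: x right, y down, z forward; pixel columns grow to the right and rows downward; lengths in m; the calibration is good to about 2 mm. A picture is of the moment at which its call begins: read the wrist's pose just before it. camera_info takes no time and is no camera call; for the wrist camera it gives the pose at the moment of the call.
- workorder.job_done(): hands the job in, once; it reports no verdict.
Trained networks look in the newest picture that a camera, given by its name, has taken for a name from the list of things; names that differ only in an ending like _2 or _b are one class to them, and where a whole thing is asked for, a point or a joint stands for the part that bears it (a point fixed in the world has none). Each returns a list of dicts, best first, with "score" (0 to 1); they miss things now and then, are a little off and sometimes report something else, mostly with a low value. They report only what shows in the picture. A call takes as long as a camera call. They do not tell look-alikes from the thing itself.
- nets.recognise(camera, target): "at" ([x, y, z] in m, in world coordinates, good to about 4 mm: the middle of the surface that is visible of it).
- nets.landmark_of(camera, target): "at" ([x, y, z] in m, in world coordinates, good to about 4 mm: a listed point, or the origin of a listed thing).
The state is a dict: "time": time; "joint_pos": joint angles; "joint_vel": joint speeds; "joint_efforts": joint torques, N m; "tool_pos": TCP position; "tool_rot": TCP orientation; "contact_force": force on the tool from outside, world axes, zero at the start; "ft_torque": the same for the moment, N m; "gripper_width": opening from 0.0 (shut) to 1.0 (fully open).
Only numpy, scipy, OpenCV 4.12 (cv2) and the standard library are available. Lean on these libraries where they do the work, as an engineer would, in place of code of your own. Each camera call takes 0.05 s, during which the arm holds its last target.

### The job

Finish bottling the herb oil: the plum snap cap on the flask in the capping nest has only been started on the neck. Take the hand seating tool from the tray, set its hollow over the cap and press straight down, tool upright, until the cap clicks over the bead and bottoms fully home; then keep bearing down at about 20 N for a full second, never above 30 N. Then stand the tool upright back on the tray and let go; do not touch the cap, the flask or the nest with the gripper, and leave the beaker, the vial and the capped flask where they are.

Things in the scene. Friction and masses are not known exactly. Their poses are not given: they have to be found in the camera images.
- tool: Hand seating tool standing upright, 100 mm tall, 0.2 to 0.35 kg. Origin: centre of its open lower rim; z up along its axis. White head 63 mm in diameter, 26 mm high, with a round hollow 51 mm wide and 10 mm deep in its underside, whose flat ceiling presses on the cap; brass collar to 30 mm; dark wooden handle, a straight 28 mm cylinder from 30 to 92 mm above the origin, to be gripped there.
- cap: Plum plastic snap cap, 46 mm in diameter, 33.5 mm high, 48 g in all, loose on the flask's neck. Origin: centre of its lower edge; z up out of its flat top (33.5 mm). Six sprung catches inside ride over the bead: from the start it goes down 7.8 mm; resistance climbs to some 10 to 20 N, falls away at the click about 3 to 4 mm before home, then it stops hard, home, origin 89.5 mm above the flask's.
- flask: Clear glass flask of herb oil, 66 mm in diameter, 0.42 kg, standing loose in the nest. Origin: centre of its underside; z up. Shoulder from 70 to 84 mm, neck 28.4 mm in diameter, lip 119 mm high, snap bead 35 mm in diameter at 97 mm. The started cap's origin is about 97.3 mm above this origin, its top 131 mm.
- nest: Fixed capping nest: black round seat 92 mm in diameter, wall 24 mm high, on a 120 mm square plate 4 mm thick. Origin: centre of the underside, on the table; z up. The flask stands 8 mm above the origin in a bore 69 mm wide.
- tray: Fixed aluminium tray with plum liner, 250 mm (its x) by 270 mm (its y). Origin: centre of the underside, on the table; z up. Its floor is 5 mm above the origin, its rim 14 mm. The tool, beaker and vial stand on it at three places, in any order.
- beaker: Bystander: small open glass of almonds, 48 mm in diameter, 48 mm high, on the tray. Origin: centre of its underside.
- vial: Bystander: small amber bottle with black cap, 36 mm in diameter, 62 mm high, on the tray. Origin: centre of its underside.
- capped_flask: Bystander: a finished flask, same as the other, its plum cap already home (123 mm high), standing on the table. Origin: centre of its underside.
Not all that is in view belongs to the job. Leave any blue or green look-alike of the cap alone.

How it is judged:
On the way:
1. the cap is home, and the upright tool bears on it with 14 N or more for 0.6 s (z of cap in the frame of flask below 0.0912 m and horizontal distance between cap and flask below 0.006 m and angle between the z axis of cap and the z axis of flask, either way round below 0.06 rad and contact force between tool and cap above 14 N and angle between tool's own z axis and vertical below 0.1 rad), for 0.6 s.
At the end, for the whole second after the job is handed in: Cap home: origin at most 91.2 mm above the flask's, within 6 mm and 0.06 rad of its axis. Flask upright (0.06 rad), within 5 mm of the nest's axis, fully down. Tool upright (0.06 rad), at rest on the tray's floor (3 mm), within 95 mm (x) and 105 mm (y) of its centre (z of cap in the frame of flask below 0.0912 m and horizontal distance between cap and flask below 0.006 m and angle between the z axis of cap and the z axis of flask, either way round below 0.06 rad and angle between each of flask, tool's own z axis and vertical below 0.06 rad and horizontal distance between flask and nest below 0.005 m and z of flask in the frame of nest below 0.011 m and z of tool in the frame of tray between 0.002 and 0.008 m and x of tool in the frame of tray between -0.095 and 0.095 m and y of tool in the frame of tray between -0.105 and 0.105 m and linear speed of each of tool, cap below 0.01 m/s); the robot touches nothing.
It fails at once if the tool bears on the cap with more than 30 N (contact force between tool and cap above 30 N).
It fails at once if the tool presses on the cap (over 3 N) while leaning more than 0.1 rad (contact force between tool and cap above 3 N and angle between tool's own z axis and vertical above 0.1 rad).
It fails at once if the gripper or arm touches the cap, the flask or the nest (contact force between any of the fingers, the arm and cap above 0.5 N or contact force between any of the fingers, the arm and flask above 0.5 N or contact force between any of the fingers, the arm and nest above 0.5 N).
It fails at once if a bystander is moved by more than 15 mm or tipped (distance of any of beaker, vial, capped_flask from where it was at the start of the episode above 0.015 m or angle between any of beaker, vial, capped_flask's own z axis and vertical above 0.3 rad).
It also fails if it takes over 69 s, if anything falls off the work surface, if the arm or the gripper's body presses on something with over 40 N, if the wrist force passes 120 N, or if a joint passes its speed limit or range.

## Working session

There is one attempt and no reset: what is moved stays moved. The work goes in short steps, Python scripts to look and compute and a tool call to move; the robot and the scene stay as the last step left them, time stands still between calls to the robot, and variables do not carry over. Pictures are saved under pics/ and viewed, and the job is handed in when it is done.

Besides the shell and the picture viewer there is one more tool, called by a JSON object that holds its "method" and its "body". play_rows: Moves the arm, as the interface text tells. Its arguments: {"type":"object","properties":{"motion":{"type":"array","items":{"type":"array"}}},"required":["motion"]}

```bash
ls; mkdir -p pics
python3 - <<'E'
from plant import state, cams, workorder, nets
import cv2
s=state();print(s)
for c in ["scene","side","wrist"]:
    p,d=cams.grab_frame(c);cv2.imwrite(f"pics/{c}0.png",p[:,:,::-1])
    i=cams.camera_info(c);print(c,i)
    for t in ["tool","cap","flask","nest","tray","beaker","vial","capped_flask"]:
        try: r=nets.landmark_of(c,t)
        except Exception as e: print(e);continue
        print(c,t,[( [round(float(x),3) for x in q['at']],round(float(q['score']),2)) for q in r[:3]])
print(state()['time'])
E
```

```text
pics
{'time': 0.0, 'joint_pos': array([-1.18989717e-01,  5.33580866e-02,  1.61428516e+00, -3.40865817e-06,
        1.47598480e+00, -1.18993761e-01]), 'joint_vel': array([-0.0011025 , -0.00073193, -0.00060923, -0.00036954, -0.00288097,
       -0.00073331]), 'joint_efforts': array([ 2.70554956e-04, -3.93670499e+01, -3.70175600e+01, -1.62778279e-04,
        6.93513779e-03, -6.06393527e-06]), 'tool_pos': array([6.24384854e-01, 7.94314085e-05, 2.30067531e-01]), 'tool_rot': array([7.06391743e-01, 8.26904260e-05, 7.07821087e-01, 8.57805999e-05]), 'contact_force': array([0.73420532, 0.03103309, 1.08140985]), 'ft_torque': array([ 0.03787479, -0.05602069,  0.00151689]), 'gripper_width': 0.9993600416461325}
scene {'K': array([[516.92157904,   0.        , 324.6260764 ],
       [  0.        , 516.92157904, 195.37590835],
       [  0.        ,   0.        ,   1.        ]]), 'k1': -0.07185326578241687, 'rvec': array([ 2.34475934,  1.19346924, -0.33101867]), 'tvec': array([-0.34273237, -0.34138912,  1.39108267])}
scene tool [([0.448, -0.116, 0.0], 0.87)]
scene cap [([0.589, 0.334, 0.001], 0.95), ([0
[... 1094 characters left out ...]
57, 0.209, -0.002], 0.36)]
side capped_flask [([0.749, 0.011, -0.002], 0.68)]
wrist {'K': array([[341.16753008,   0.        , 316.20462004],
       [  0.        , 341.16753008, 194.07714694],
       [  0.        ,   0.        ,   1.        ]]), 'k1': -0.01583164030010518, 'rvec': array([-2.85606047e+00, -5.95661235e-04,  6.38353515e-05]), 'tvec': array([-0.62503134, -0.0363391 ,  0.37893537])}
wrist tool [([0.443, -0.119, 0.006], 0.96)]
wrist cap [([0.563, 0.075, 0.001], 0.86), ([0.443, -0.12, 0.006], 0.53)]
wrist flask []
wrist nest []
wrist tray [([0.513, -0.191, 0.002], 0.63)]
wrist beaker [([0.58, -0.177, 0.002], 0.73)]
wrist vial []
wrist capped_flask [([0.75, 0.008, 0.003], 0.97)]
1.35
```

View pics/scene0.png

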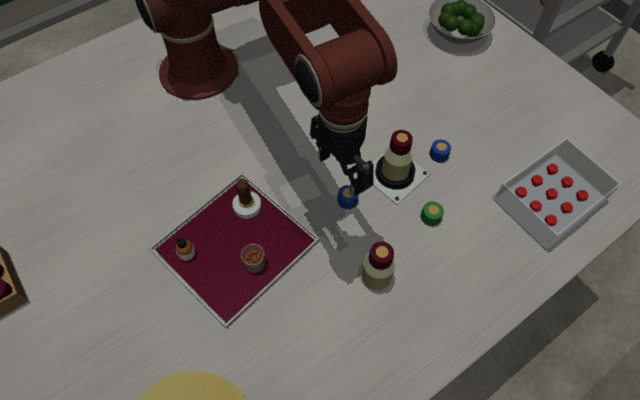

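View pics/side0.png

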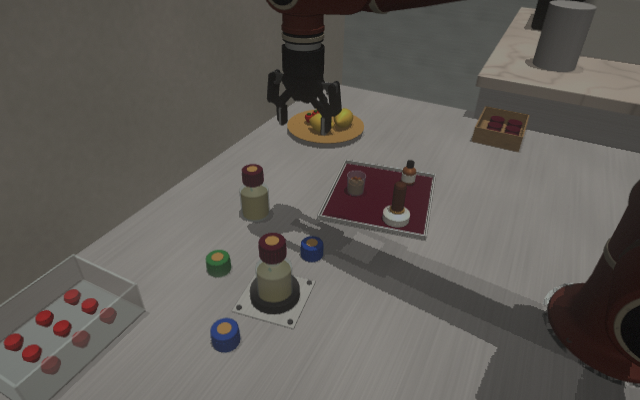

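View pics/wrist0.png

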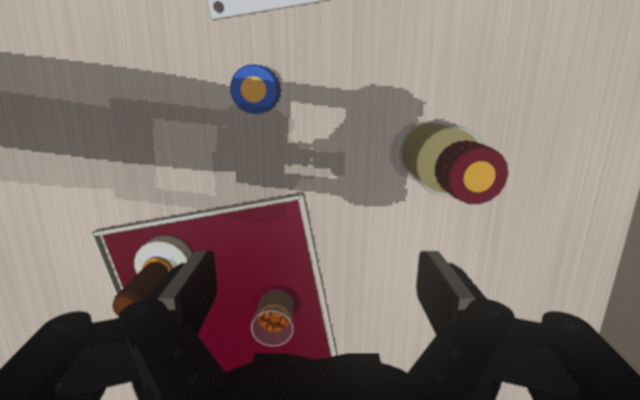

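The scene view shows the tool at about (245,200) px, the beaker at (253,258) and the vial at (185,250). The started flask is in the nest at (398,160), and the capped flask is at (378,265). Next I'll refine positions with depth.

```bash
cat > h.py <<'E'
import numpy as np, cv2
from plant import state, cams, workorder, nets
def grab(c,save=None):
    i=cams.camera_info(c); p,d=cams.grab_frame(c)
    if save: cv2.imwrite(f"pics/{save}.png",p[:,:,::-1])
    return p,d,i
def cloud(d,i):
    h,w=d.shape; v,u=np.mgrid[:h,:w]
    D=np.array([i['k1'],0,0,0,0.])
    n=cv2.undistortPoints(np.stack([u,v],-1).reshape(-1,1,2).astype(float),i['K'],D).reshape(h,w,2)
    P=np.dstack([n[...,0]*d,n[...,1]*d,d])
    R=cv2.Rodrigues(i['rvec'])[0]
    X=(P.reshape(-1,3)-i['tvec'])@R
    X=X.reshape(h,w,3); X[d<=0]=np.nan
    return X
def proj(pts,i):
    return cv2.projectPoints(np.asarray(pts,float).reshape(-1,1,3),i['rvec'],i['tvec'],i['K'],np.array([i['k1'],0,0,0,0.]))[0].reshape(-1,2)
def near(X,c,r,z0,z1):
    with np.errstate(invalid='ignore'):
        return (np.hypot(X[...,0]-c[0],X[...,1]-c[1])<r)&(X[...,2]>z0)&(X[...,2]<z1)
from scipy.optimize import least_squares
def circ(xy,c,r):
    f=lambda q:np.hypot(xy[:,0]-q[0],xy[:,1]-q[1])-r
    return least_squares(f,c,loss='soft_l1',f_scale=0.002).x
E
python3 - <<'E'
from h import *
for c in ["scene","side"]:
    p,d,i=grab(c); np.savez(f"{c}.npz",p=p,d=d)
    X=cloud(d,i)
    R=cv2.Rodrigues(i['rvec'])[0];print(c,'campos',-R.T@i['tvec'])
    m=near(X,(.571,.211),.035,.125,.16); q=X[m]; print('captop n',len(q),np.percentile(q[:,2],[5,50,95]),q.mean(0))
    zt=np.median(q[:,2][q[:,2]>.133]); t=q[q[:,2]>zt-.004]; print(' top',t.mean(0),t.min(0),t.max(0))
    q=X[near(X,(.571,.211),.035,.108,.133)]; print(' capside',len(q),circ(q[:,:2],(.571,.211),.023))
    q=X[near(X,(.446,-.12),.05,.04,.093)]; print('handle',len(q),circ(q[:,:2],(.446,-.12),.014))
    q=X[near(X,(.446,-.12),.05,.010,.026)]; print('head',len(q),circ(q[:,:2],(.446,-.12),.0315))
    q=X[near(X,(.575,-.176),.04,.02,.045)]; print('beaker',len(q),q.mean(0) if len(q) else 0)
    print(i and np.nanmedian(X[near(X,(.514,-.23),.02,-.02,.02)][:,2]))
E
```

```text
scene campos [ 1.02127953 -0.32578065  1.00993964]
captop n 348 [0.12781607 0.13651901 0.13974365] [0.57413799 0.2073855  0.13574951]
 top [0.5726685  0.20921813 0.13691526] [0.54838666 0.18707241 0.13278406] [0.59446194 0.23287886 0.14178549]
 capside 163 [0.57098752 0.2105962 ]
handle 175 [ 0.44696305 -0.11882725]
head 225 [ 0.44607647 -0.11780008]
beaker 380 [ 0.57556309 -0.17975899  0.03559115]
0.003379861296449757
side campos [0.24546472 0.68575463 0.63168518]
captop n 523 [0.12713348 0.13835627 0.1403367 ] [0.56706641 0.21497017 0.13654427]
 top [0.56909273 0.21228061 0.13870724] [0.54772108 0.18760095 0.13478206] [0.59265591 0.23357571 0.14182041]
 capside 307 [0.57098166 0.20958026]
handle 241 [ 0.44693329 -0.1195846 ]
head 183 [ 0.44700543 -0.12020882]
beaker 217 [ 0.5720429  -0.17327684  0.03499099]
0.005531292816945612
```

{"method": "play_rows", "body": {"motion": [[-1,[-0.04,-0.03,0],0],[-1,[-0.08,-0.06,0],0],[-1,[-0.12,-0.09,0],0],[-1,[-0.16,-0.12,0],0],[-1,[-0.178,-0.12,0],0]]}}

```text
time: 1.95
tool_pos: [0.4446, -0.1222, 0.2312]
tool_rot: [0.707, 0.001, 0.707, -0.002]
contact_force: [0.2, 0.9, 0.6]
gripper_width: 1.0
```

Run:
```python
from h import *
s=state();print(s['tool_pos'],s['tool_rot'])
p,d,i=grab("wrist","w1"); X=cloud(d,i)
q=X[near(X,(.446,-.12),.03,.09,.12)]; print('top',len(q),q.mean(0),q.max(0),q.min(0))
for a,b in((.04,.093),):
    q=X[near(X,(.446,-.12),.04,a,b)]; print('handle',len(q),circ(q[:,:2],(.446,-.12),.014))
q=X[near(X,(.446,-.12),.05,.010,.026)]; print('head',len(q),circ(q[:,:2],(.446,-.12),.0315))
s=state();print(s['tool_pos'],s['tool_rot'])
```

```text
[ 0.44457327 -0.12220793  0.23122335] [ 0.70697888  0.00098235  0.7072316  -0.00183471]
top 869 [ 0.4473461  -0.1156068   0.10219471] [ 0.46116412 -0.10358441  0.10669563] [ 0.43425052 -0.13137665  0.09014272]
handle 271 [ 0.44750928 -0.11801658]
head 545 [ 0.44753859 -0.11914079]
[ 0.44369667 -0.12116329  0.23127267] [ 0.70669462  0.00107037  0.70751651 -0.00140069]
```

View pics/w1.png

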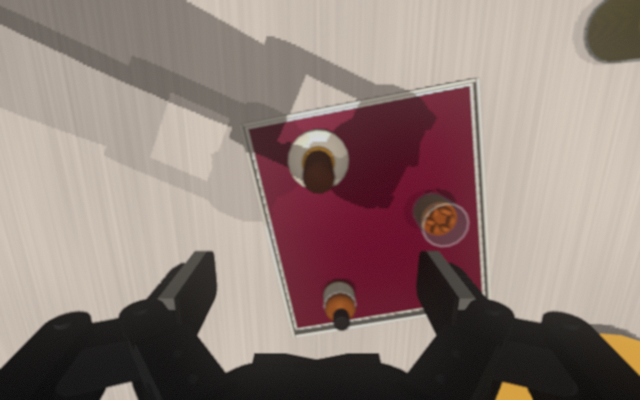

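The wrist view shows the tool upright at (318,165) px, the beaker at (440,225) and the vial at (340,305). All are clear of the fingers, so I'll descend.

{"method": "play_rows", "body": {"motion": [[-1,[0,0.001,-0.03],0],[-1,[0,0.001,-0.06],0],[-1,[0,0.001,-0.09],0],[-1,[0,0.001,-0.1],0],[-1,[0,0.001,-0.1],0]]}}

```text
time: 2.5
tool_pos: [0.4462, -0.1183, 0.1297]
tool_rot: [0.706, 0.0, 0.708, 0.001]
contact_force: [0.6, -0.1, 0.7]
gripper_width: 0.996
```

{"method": "play_rows", "body": {"motion": [[-1,[0.001,0,-0.025],0],[-1,[0.001,0,-0.05],0],[-1,[0.001,0,-0.075],0],[-1,[0.001,0,-0.08],0],[-1,[0.001,0,-0.08],0]]}}

```text
time: 3.0
tool_pos: [0.4486, -0.1191, 0.0521]
tool_rot: [0.707, -0.0, 0.707, 0.0]
contact_force: [0.1, 0.1, 1.2]
gripper_width: 1.0
```

Run:
```python
from h import *
s=state();print(s['tool_pos'],s['tool_rot'],s['contact_force'])
grab("side","s1");grab("scene","c1")
```

```text
[ 0.44856847 -0.11912011  0.05207199] [ 7.07208129e-01 -1.19356743e-04  7.07005408e-01  3.60564615e-05] [0.14688185 0.10091945 1.23642984]
```

View pics/s1.png

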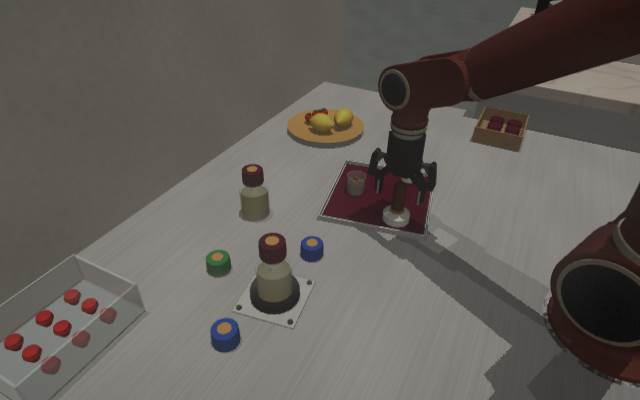

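The fingers straddle the handle at about (400,195) px. Now I'll close on it.

{"method": "play_rows", "body": {"motion": [[1,[0,0,0],0],[1,[0,0,0],0],[1,[0,0,0],0],[1,[0,0,0],0],[1,[0,0,0],0]]}}

```text
time: 3.6
tool_pos: [0.448, -0.1191, 0.0517]
tool_rot: [0.707, -0.0, 0.707, -0.0]
contact_force: [-2.1, 0.4, 3.1]
gripper_width: 0.316
```

{"method": "play_rows", "body": {"motion": [[1,[0,0,0],0],[1,[0,0,0],0],[1,[0,0,0],0],[1,[0,0,0],0],[1,[0,0,0],0]]}}

```text
time: 4.1
tool_pos: [0.448, -0.1191, 0.0517]
tool_rot: [0.707, -0.0, 0.707, -0.0]
contact_force: [-2.8, -0.7, 4.8]
gripper_width: 0.314
```

{"method": "play_rows", "body": {"motion": [[1,[0,0,0.01],0],[1,[0,0,0.04],0],[1,[0,0,0.08],0],[1,[0,0,0.12],0],[1,[0,0,0.16],0]]}}

```text
time: 4.6
tool_pos: [0.4473, -0.1186, 0.2121]
tool_rot: [0.707, 0.0, 0.707, 0.0]
contact_force: [1.2, -0.5, -2.7]
gripper_width: 0.31
```

{"method": "play_rows", "body": {"motion": [[1,[0,0,0.01],0],[1,[0,0,0.01],0],[1,[0,0,0.01],0]]}}

```text
time: 4.9
tool_pos: [0.4469, -0.1185, 0.2189]
tool_rot: [0.706, 0.001, 0.708, 0.001]
contact_force: [0.8, 0.2, -3.3]
gripper_width: 0.311
```

Run:
```python
from h import *
s=state();print(s['tool_pos'],s['tool_rot'],s['contact_force'],s['gripper_width'])
for c in ["side","scene"]:
    p,d,i=grab(c,c+"2");X=cloud(d,i)
    t=s['tool_pos']; z0=t[2]-.047
    q=X[near(X,t,.045,z0+.004,z0+.024)]; print('head',len(q),circ(q[:,:2],t[:2],.0315),q[:,2].min())
    q=X[near(X,t,.045,z0-.02,z0+.026)]; print('head zmin',np.percentile(q[:,2],[1,3,10]))
```

```text
[ 0.44693476 -0.11849084  0.21886306] [7.05965785e-01 5.30687772e-04 7.08245531e-01 5.44366427e-04] [ 0.75913335  0.18070282 -3.28942567] 0.3111317388085458
head 324 [ 0.44639291 -0.11993496] 0.17596194509550797
head zmin [0.1736556  0.17432072 0.17656628]
head 424 [ 0.44283564 -0.11658043] 0.1759075029667714
head zmin [0.17077419 0.17221395 0.17630325]
```

View pics/side2.png

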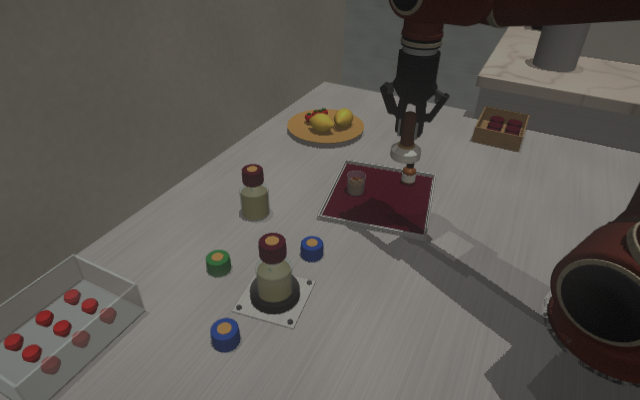

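View pics/scene2.png

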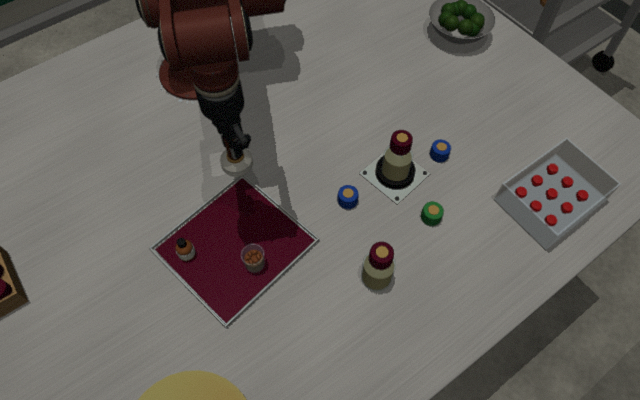

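The tool is lifted and upright. I'll carry it to above the cap.

{"method": "play_rows", "body": {"motion": [[1,[0.01,0.025,0.005],0],[1,[0.022,0.06,0.005],0],[1,[0.036,0.095,0.005],0],[1,[0.05,0.13,0.005],0],[1,[0.063,0.165,0.005],0]]}}

```text
time: 5.5
tool_pos: [0.5103, 0.0475, 0.2237]
tool_rot: [0.706, 0.0, 0.708, 0.0]
contact_force: [0.5, -0.6, -3.4]
gripper_width: 0.316
```

{"method": "play_rows", "body": {"motion": [[1,[0.014,0.035,0],0],[1,[0.027,0.07,0],0],[1,[0.04,0.105,0],0],[1,[0.053,0.14,0],0],[1,[0.061,0.163,0],0]]}}

```text
time: 6.0
tool_pos: [0.5713, 0.2111, 0.2231]
tool_rot: [0.706, -0.001, 0.709, 0.0]
contact_force: [0.1, -0.2, -2.8]
gripper_width: 0.309
```

{"method": "play_rows", "body": {"motion": [[1,[0,0,0],0],[1,[0,0,0],0],[1,[0,0,0],0]]}}

```text
time: 6.3
tool_pos: [0.5713, 0.2082, 0.2247]
tool_rot: [0.706, -0.0, 0.708, -0.001]
contact_force: [0.2, -0.2, -3.1]
gripper_width: 0.312
```

```bash
cat > chk.py <<'E'
from h import *
import sys
s=state();print(s['tool_pos'],s['tool_rot'],s['contact_force'],s['gripper_width'])
for c in ["side","scene"]:
    p,d,i=grab(c,c+sys.argv[1]);np.savez(c+sys.argv[1],p=p,d=d)
    u=proj([[.571,.21,.16]],i)[0].astype(int)
    x0,y0=max(u[0]-60,0),max(u[1]-75,0)
    cr=p[y0:y0+150,x0:x0+120,::-1]; cv2.imwrite(f"pics/{c}{sys.argv[1]}z.png",cv2.resize(cr,None,fx=4,fy=4,interpolation=cv2.INTER_CUBIC)); print(c,x0,y0)
E
python3 chk.py 3; cd pics; python3 -c "
import cv2,numpy as np
cv2.imwrite('z3.png',cv2.resize(np.hstack([cv2.imread('side3z.png'),cv2.imread('scene3z.png')]),(800,500)))"
```

```text
[0.57126305 0.20815486 0.22472656] [ 7.06218887e-01 -8.34987004e-05  7.07993333e-01 -5.63859978e-04] [ 0.2209702  -0.22825424 -3.13984039] 0.31191935621245837
side 210 156
scene 342 55
```

View pics/z3.png

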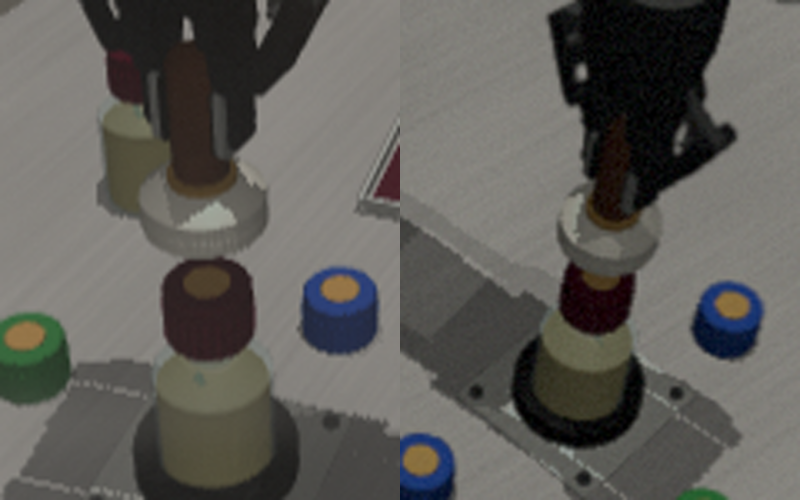

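```bash
cat > fit.py <<'E'
from h import *
import sys
def rend(i,c,prof,n=72):
    # hull silhouette of solid of revolution
    th=np.linspace(0,2*np.pi,n,endpoint=False)
    P=np.vstack([np.c_[c[0]+r*np.cos(th),c[1]+r*np.sin(th),np.full(n,c[2]+z)] for r,z in prof])
    return cv2.convexHull(proj(P,i).astype(np.float32))
for c in ["side","scene"]:
    f=np.load(c+sys.argv[1]+".npz");p,d=f['p'],f['d'];i=cams.camera_info(c);X=cloud(d,i)
    z0=float(sys.argv[2])
    R=cv2.Rodrigues(i['rvec'])[0]
    ctr=np.array([.571,.21])
    for nm,za,zb,r in(("cap",.108,.134,.023),("head",z0+.005,z0+.024,.0315)):
        m=near(X,ctr,.045,za,zb)
        if nm=="cap": m&=(p[...,0].astype(int)>p[...,1]*1.6+8)
        q=X[m]; cc=circ(q[:,:2],ctr,r)
        # lateral from silhouette columns: mean extents along camera right axis
        rt=R[0,:2]/np.linalg.norm(R[0,:2]); lat=q[:,:2]@rt; fw=np.array([R[2,0],R[2,1]])/np.hypot(R[2,0],R[2,1])
        print(c,nm,len(q),cc.round(4),'lat mid',((np.percentile(lat,1)+np.percentile(lat,99))/2).round(4),'circ lat',(cc@rt).round(4),'fwd',(cc@fw).round(4),'rms',np.std(np.hypot(*(q[:,:2]-cc).T)-r).round(4), 'rt',rt.round(2))
E
python3 fit.py 3 .177
python3 - <<'E'
from h import *
s=state();print(s['tool_pos'])
p,d,i=grab("wrist","w3"); np.savez("wrist3",p=p,d=d)
s=state();print(s['tool_pos'])
E
```

```text
[0.57161396 0.2080053  0.22565193]
[0.5717398  0.20805297 0.22596613]Traceback (most recent call last):
  File "fit.py", line 19, in <module>
    print(c,nm,len(q),cc.round(4),'lat mid',((np.percentile(lat,1)+np.percentile(lat,99))/2).round(4),'circ lat',(cc@rt).round(4),'fwd',(cc@fw).round(4),'rms',np.std(np.hypot(*(q[:,:2]-cc).T)-r).round(4), 'rt',rt.round(2))
                                              ~~~~~~~~~~~~~^^^^^^^
    return _quantile_unchecked(
        a, q, axis, out, overwrite_input, method, keepdims, weights)
    return _ureduce(a,
                    func=_quantile_ureduce_func,
    ...<5 lines>...
                    overwrite_input=overwrite_input,
                    method=method)
    r = func(a, **kwargs)
    result = _quantile(arr,
                       quantiles=q,
    ...<2 lines>...
                       out=out,
                       weights=wgt)
    slices_having_nans = np.isnan(arr[-1, ...])
                                  ~~~^^^^^^^^^
IndexError: index -1 is out of bounds for axis 0 with size 0
```

View pics/w3.png

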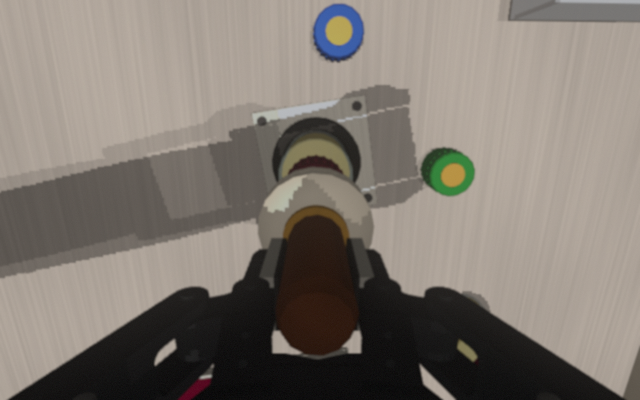

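```bash
sed -i '/if nm=="cap"/d' fit.py; python3 fit.py 3 .177
python3 - <<'E'
from h import *
# reuse before-move cap
for c in ["scene","side"]:
    f=np.load(c+".npz");X=cloud(f['d'],cams.camera_info(c))
    q=X[near(X,(.571,.21),.035,.108,.134)];print(c,circ(q[:,:2],(.571,.21),.023))
f=np.load("wrist3.npz");X=cloud(f['d'],cams.camera_info("wrist"))
for nm,a,b,r in(("head",.182,.2,.0315),("cap",.1,.134,.023)):
    q=X[near(X,(.571,.21),.045,a,b)];print(nm,len(q),circ(q[:,:2],(.571,.21),r))
E
```

```text
side cap 312 [0.5709 0.2095] lat mid -0.6039 circ lat -0.6043 fwd 0.0592 rms 0.0009 rt [-0.89 -0.45]
side head 489 [0.5716 0.2068] lat mid -0.6032 circ lat -0.6037 fwd 0.0619 rms 0.0021 rt [-0.89 -0.45]
scene cap 177 [0.5711 0.2108] lat mid 0.5059 circ lat 0.5068 fwd -0.3338 rms 0.002 rt [0.59 0.81]
scene head 345 [0.57   0.2104] lat mid 0.5051 circ lat 0.5059 fwd -0.3332 rms 0.0034 rt [0.59 0.81]
scene [0.57107562 0.21064091]
side [0.57100389 0.20956801]
head 1826 [0.57132093 0.20816643]
cap 358 [0.57118165 0.21144614]
```

The wrist view and the depth fits agree that the head sits about 2 mm short in y. I'll correct that, lower it close above the cap, and re-check.

{"method": "play_rows", "body": {"motion": [[1,[0,0.002,-0.01],0],[1,[0,0.002,-0.022],0],[1,[0,0.002,-0.034],0],[1,[0,0.002,-0.034],0],[1,[0,0.002,-0.034],0]]}}

```text
time: 6.95
tool_pos: [0.5715, 0.2109, 0.1912]
tool_rot: [0.706, -0.0, 0.708, -0.0]
contact_force: [-0.0, 0.3, -2.8]
gripper_width: 0.311
```

```bash
python3 chk.py 4; python3 fit.py 4 .144; cd pics; python3 -c "
import cv2,numpy as np
cv2.imwrite('z4.png',cv2.resize(np.hstack([cv2.imread('side4z.png'),cv2.imread('scene4z.png')]),(800,500)))"; cd ..
python3 - <<'E'
from h import *
p,d,i=grab("wrist"); X=cloud(d,i); z=state()['tool_pos'][2]-.0467; print(z,state()['contact_force'])
for nm,a,b,r in(("head",z+.004,z+.022,.0315),("cap",.1,.134,.023)):
    q=X[near(X,(.571,.21),.045,a,b)];print(nm,len(q),circ(q[:,:2],(.571,.21),r))
E
```

```text
[0.57145501 0.21088541 0.1911624 ] [ 7.06451306e-01 -1.39673900e-04  7.07761622e-01 -1.38666475e-04] [-1.49688087e-03  3.22610305e-01 -2.81309551e+00] 0.3112128232310589
side 210 156
scene 342 55
side cap 307 [0.5709 0.2094] lat mid -0.6038 circ lat -0.6042 fwd 0.0592 rms 0.0009 rt [-0.89 -0.45]
side head 487 [0.572  0.2092] lat mid -0.6044 circ lat -0.6052 fwd 0.0599 rms 0.0023 rt [-0.89 -0.45]
scene cap 146 [0.5712 0.2108] lat mid 0.5048 circ lat 0.5069 fwd -0.334 rms 0.0011 rt [0.59 0.81]
scene head 317 [0.5708 0.2137] lat mid 0.5081 circ lat 0.5091 fwd -0.3318 rms 0.0032 rt [0.59 0.81]
0.14630521703212782 [ 0.18487236  0.20992953 -3.36650421]
head 2492 [0.57196958 0.21019415]
cap 0 [0.571 0.21 ]
```

View pics/z4.png

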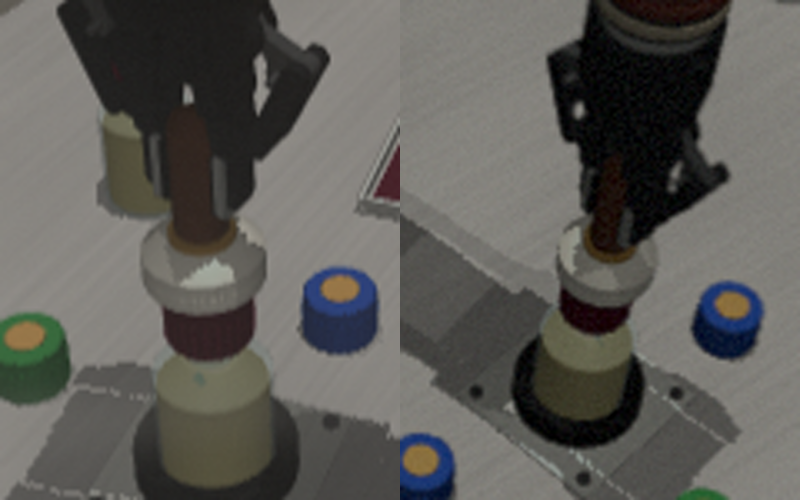

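{"method": "play_rows", "body": {"motion": [[1,[0,-0.0015,0],0],[1,[0,-0.0015,0],0],[1,[0,-0.0015,0],0]]}}

```text
time: 7.4
tool_pos: [0.5721, 0.2095, 0.1927]
tool_rot: [0.707, 0.0, 0.707, 0.0]
contact_force: [0.0, 0.0, -2.9]
gripper_width: 0.312
```

```bash
python3 chk.py 5; python3 fit.py 5 .144
cat > sil.py <<'E'
from h import *
import sys
th=np.linspace(0,2*np.pi,180,endpoint=False)
def mask(i,c,prof,x0,y0,S=4,n=160):
    P=np.vstack([np.c_[c[0]+r*np.cos(th),c[1]+r*np.sin(th),np.full(180,c[2]+z)] for r,z in prof])
    u=proj(P,i); u=(u+0.5-[x0,y0])*S-0.5
    h=cv2.convexHull(u.astype(np.float32)); M=np.zeros((n*S,n*S),np.uint8)
    cv2.fillPoly(M,[np.round(h*16).astype(np.int32)],255,shift=4)
    return cv2.resize(M,(n,n),interpolation=cv2.INTER_AREA).astype(float)/255
# edge-based: extents along the rows of the image; compare sub-pixel left/right edges of gradient with model
def edges(g,row,xa,xb):
    pass
tag=sys.argv[1]; zr=float(sys.argv[2])
for c in ["side","scene"]:
    f=np.load(c+tag+".npz");p=f['p'].astype(float);i=cams.camera_info(c);d=f['d']
    g=cv2.GaussianBlur(p,(0,0),0.7)
    def prof(u):  # outline sample
        return cv2.remap(g.astype(np.float32),u[:,0].astype(np.float32)[None],u[:,1].astype(np.float32)[None],cv2.INTER_LINEAR)[0]
    for nm,zc,r,zs in(("cap",0,.023,np.linspace(.108,.122,5)),("head",0,.0315,np.linspace(zr+.003,zr+.018,5))):
        R=cv2.Rodrigues(i['rvec'])[0]; rt=R[0,:2]/np.linalg.norm(R[0,:2])
        cam=-R.T@i['tvec']
        res=[]
        for z in zs:
            ctr=np.array([.571,.21])
            # lateral scan, tangent silhouette points at this z
            v=ctr-cam[:2]; D=np.linalg.norm(v); v/=D; n=np.array([v[1],-v[0]]); n*=np.sign(n@rt)
            for sgn in(-1,1):
                o=np.arange(-.008,.0081,.00025)
                base=ctr-v*(r*r/D)
                L=r*np.sqrt(1-(r/D)**2)
                pts=np.array([[*(base+n*(sgn*L+q)),z] for q in o])
                s=prof(proj(pts,i)); gr=np.linalg.norm(np.gradient(s,axis=0),axis=1)
                k=np.argmax(gr[2:-2])+2; w=gr[max(k-6,0):k+7]; oo=o[max(k-6,0):k+7]
                res.append((sgn,(w@oo)/w.sum()))
        a=np.array(res); l=a[a[:,0]<0,1]; rr=a[a[:,0]>0,1]
        print(c,nm,'n',n.round(2),'L',(l*1e3).round(1),'R',(rr*1e3).round(1),'mid',((np.median(l)+np.median(rr))*500).round(2))
E
python3 sil.py 5 .144; echo; python3 sil.py 4 .144
```

```text
[0.57213685 0.20948121 0.19266187] [7.07303346e-01 7.08835597e-05 7.06910157e-01 2.62065987e-05] [ 0.02136833  0.03407862 -2.85337774] 0.3117845245181363
side 210 156
scene 342 55
side cap 316 [0.5709 0.2094] lat mid -0.6039 circ lat -0.6042 fwd 0.0592 rms 0.0009 rt [-0.89 -0.45]
side head 449 [0.5725 0.2083] lat mid -0.6045 circ lat -0.6052 fwd 0.061 rms 0.0018 rt [-0.89 -0.45]
scene cap 148 [0.5713 0.2104] lat mid 0.5051 circ lat 0.5067 fwd -0.3342 rms 0.0011 rt [0.59 0.81]
scene head 313 [0.571  0.2116] lat mid 0.5066 circ lat 0.5075 fwd -0.3333 rms 0.003 rt [0.59 0.81]
side cap n [-0.83 -0.56] L [-0.4 -0.4 -0.1 -0.  -0.2] R [0.8 1.4 1.6 2.2 0.3] mid 0.61
side head n [-0.83 -0.56] L [ 0.1 -1.2 -0.7 -1.  -0.7] R [-0.5 -0.3 -0.5 -0.3 -0.4] mid -0.58
scene cap n [0.77 0.64] L [-0.3 -0.5 -0.4 -0.7 -1. ] R [1.1 0.4 2.4 2.1 2.8] mid 0.81
scene head n [0.77 0.64] L [5.1 4.4 4.  3.8 3.4] R [2.  1.2 1.8 1.9 1.7] mid 2.87

side cap n [-0.83 -0.56] L [-0.4 -0.4 -0.1 -0.  -0.2] R [0.8 1.4 1.6 2.1 0.4] mid 0.6
side head n [-0.83 -0.56] L [-0.3 -1.2 -1.  -1.  -0.6] R [-0.5 -0.2 -0.5 -0.3 -2.2] mid -0.72
scene cap n [0.77 0.64] L [-0.3 -0.5 -0.3 -0.7 -1. ] R [1.1 0.3 1.4 2.1 2.8] mid 0.44
scene head n [0.77 0.64] L [6.7 4.5 4.  3.9 3.5] R [2.1 2.  2.8 2.2 3.3] mid 3.14
```

Silhouettes and depth agree on a residual of about 1 mm towards +x. I'll trim it and lower slowly while watching the force.

{"method": "play_rows", "body": {"motion": [[1,[-0.001,-0.0005,-0.002],0],[1,[-0.001,-0.0005,-0.004],0],[1,[-0.001,-0.0005,-0.006],0],[1,[-0.001,-0.0005,-0.008],0],[1,[-0.001,-0.0005,-0.009],0]]}}

```text
time: 8.0
tool_pos: [0.5708, 0.209, 0.1828]
tool_rot: [0.707, -0.0, 0.707, -0.0]
contact_force: [0.0, 0.2, -4.0]
gripper_width: 0.316
```

{"method": "play_rows", "body": {"motion": [[1,[0,0,-0.001],0],[1,[0,0,-0.002],0],[1,[0,0,-0.002],0]]}}

```text
time: 8.3
tool_pos: [0.5709, 0.209, 0.1811]
tool_rot: [0.707, -0.0, 0.707, -0.0]
contact_force: [0.2, 0.1, -1.8]
gripper_width: 0.311
```

```bash
python3 chk.py 6; cd pics; python3 -c "
import cv2,numpy as np
cv2.imwrite('z6.png',cv2.resize(np.hstack([cv2.imread('side6z.png'),cv2.imread('scene6z.png')]),(800,500)))"
```

```text
[0.57091868 0.20896391 0.18114756] [ 7.07016920e-01 -3.84479991e-05  7.07196629e-01 -3.51480178e-05] [ 0.16910127  0.08841787 -1.75794661] 0.31120198269081206
side 210 156
scene 342 55
```

View pics/z6.png

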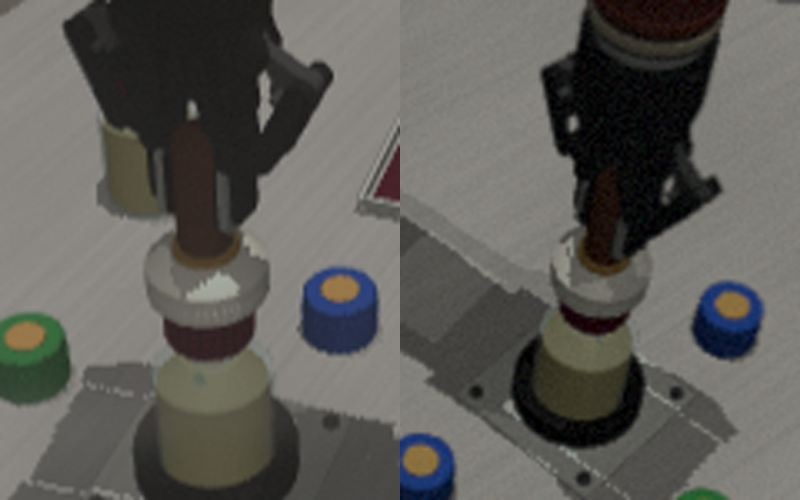

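The head now looks concentric with the cap in both views (side mid 207, scene mid 600 in the crop), and the rim is already past the cap's top edge. I'll continue gently.

{"method": "play_rows", "body": {"motion": [[1,[0,0,-0.0005],0],[1,[0,0,-0.001],0],[1,[0,0,-0.0015],0],[1,[0,0,-0.002],0]]}}

```text
time: 8.8
tool_pos: [0.571, 0.209, 0.1792]
tool_rot: [0.707, -0.0, 0.707, -0.0]
contact_force: [0.4, 0.6, -3.6]
gripper_width: 0.309
```

{"method": "play_rows", "body": {"motion": [[1,[0,0,-0.0005],0],[1,[0,0,-0.001],0],[1,[0,0,-0.0015],0],[1,[0,0,-0.0015],0]]}}

```text
time: 9.2
tool_pos: [0.5709, 0.209, 0.1777]
tool_rot: [0.707, -0.0, 0.707, 0.0]
contact_force: [-0.2, -0.2, -3.0]
gripper_width: 0.317
```

{"method": "play_rows", "body": {"motion": [[1,[0,0,-0.0005],0],[1,[0,0,-0.001],0],[1,[0,0,-0.001],0]]}}

```text
time: 9.5
tool_pos: [0.5709, 0.209, 0.1767]
tool_rot: [0.707, 0.0, 0.707, -0.0]
contact_force: [-0.0, -0.6, -2.6]
gripper_width: 0.317
```

{"method": "play_rows", "body": {"motion": [[1,[0,0,-0.0005],0],[1,[0,0,-0.001],0],[1,[0,0,-0.001],0]]}}

```text
time: 9.8
tool_pos: [0.5709, 0.209, 0.1757]
tool_rot: [0.707, -0.0, 0.707, -0.0]
contact_force: [0.2, 0.5, -2.2]
gripper_width: 0.313
```

{"method": "play_rows", "body": {"motion": [[1,[0,0,-0.0005],0],[1,[0,0,-0.0005],0]]}}

```text
time: 10.0
tool_pos: [0.5709, 0.209, 0.1752]
tool_rot: [0.707, -0.0, 0.707, -0.0]
contact_force: [-0.7, 0.1, -3.1]
gripper_width: 0.314
```

{"method": "play_rows", "body": {"motion": [[1,[0,0,-0.0005],0],[1,[0,0,-0.0005],0]]}}

```text
time: 10.2
tool_pos: [0.5711, 0.209, 0.1749]
tool_rot: [0.707, 0.0, 0.707, 0.0]
contact_force: [-0.8, -0.4, -2.5]
gripper_width: 0.309
```

{"method": "play_rows", "body": {"motion": [[1,[0,0,-0.0005],0],[1,[0,0,-0.0005],0]]}}

```text
time: 10.4
tool_pos: [0.5712, 0.209, 0.1746]
tool_rot: [0.707, 0.0, 0.707, 0.0]
contact_force: [-0.8, -0.3, -0.3]
gripper_width: 0.315
```

{"method": "play_rows", "body": {"motion": [[1,[0,0,-0.0005],0],[1,[0,0,-0.0005],0]]}}

```text
time: 10.6
tool_pos: [0.5712, 0.2091, 0.1742]
tool_rot: [0.707, 0.0, 0.707, 0.0]
contact_force: [-0.7, -0.5, -0.3]
gripper_width: 0.312
```

{"method": "play_rows", "body": {"motion": [[1,[0,0,-0.0005],0],[1,[0,0,-0.0005],0]]}}

```text
time: 10.8
tool_pos: [0.5713, 0.2091, 0.1738]
tool_rot: [0.707, 0.0, 0.707, 0.0]
contact_force: [0.5, 0.3, 0.7]
gripper_width: 0.316
```

{"method": "play_rows", "body": {"motion": [[1,[0,0,-0.0005],0],[1,[0,0,-0.001],0]]}}

```text
time: 11.0
tool_pos: [0.5714, 0.2091, 0.173]
tool_rot: [0.708, 0.0, 0.707, 0.0]
contact_force: [-1.1, -0.8, 1.6]
gripper_width: 0.313
```

{"method": "play_rows", "body": {"motion": [[1,[0,0,-0.0005],0],[1,[0,0,-0.001],0]]}}

```text
time: 11.2
tool_pos: [0.5715, 0.2092, 0.1724]
tool_rot: [0.708, 0.0, 0.707, 0.0]
contact_force: [-0.0, 0.1, 6.9]
gripper_width: 0.314
```

{"method": "play_rows", "body": {"motion": [[1,[0,0,-0.0005],0],[1,[0,0,-0.0005],0]]}}

```text
time: 11.4
tool_pos: [0.5717, 0.2092, 0.1722]
tool_rot: [0.708, 0.0, 0.706, 0.0]
contact_force: [-1.2, 0.1, 6.5]
gripper_width: 0.317
```

{"method": "play_rows", "body": {"motion": [[1,[0,0,-0.0005],0],[1,[0,0,-0.0005],0]]}}

```text
time: 11.6
tool_pos: [0.5717, 0.2091, 0.1718]
tool_rot: [0.708, 0.0, 0.706, 0.0]
contact_force: [0.1, 0.1, 5.9]
gripper_width: 0.317
```

{"method": "play_rows", "body": {"motion": [[1,[0,0,-0.0005],0],[1,[0,0,-0.0005],0]]}}

```text
time: 11.8
tool_pos: [0.5719, 0.2092, 0.1717]
tool_rot: [0.708, 0.0, 0.706, 0.0]
contact_force: [-0.4, -0.2, 8.0]
gripper_width: 0.317
```

{"method": "play_rows", "body": {"motion": [[1,[0,0,-0.0005],0],[1,[0,0,-0.0005],0]]}}

```text
time: 12.0
tool_pos: [0.572, 0.2093, 0.1716]
tool_rot: [0.708, 0.0, 0.706, 0.0]
contact_force: [-0.4, 0.1, 9.3]
gripper_width: 0.315
```

{"method": "play_rows", "body": {"motion": [[1,[0,0,-0.0005],0],[1,[0,0,-0.0005],0]]}}

```text
time: 12.2
tool_pos: [0.5721, 0.2093, 0.1715]
tool_rot: [0.708, 0.0, 0.706, 0.0]
contact_force: [-2.1, -0.0, 9.9]
gripper_width: 0.313
```

{"method": "play_rows", "body": {"motion": [[1,[0,0,-0.0005],0],[1,[0,0,-0.0005],0]]}}

```text
time: 12.4
tool_pos: [0.5712, 0.2091, 0.1687]
tool_rot: [0.707, 0.0, 0.707, 0.0]
contact_force: [0.0, -0.4, -3.5]
gripper_width: 0.311
```

{"method": "play_rows", "body": {"motion": [[1,[0,0,-0.0004],0],[1,[0,0,-0.0004],0]]}}

```text
time: 12.6
tool_pos: [0.5705, 0.2089, 0.1669]
tool_rot: [0.707, -0.0, 0.708, -0.0]
contact_force: [-0.8, -0.3, -0.2]
gripper_width: 0.314
```

It clicked, with the force dropping from 10 N to nearly nothing. I'll bear down gradually to find the hard stop.

{"method": "play_rows", "body": {"motion": [[1,[0,0,0],0],[1,[0,0,0],0]]}}

```text
time: 12.8
tool_pos: [0.5705, 0.2089, 0.1671]
tool_rot: [0.707, -0.0, 0.708, -0.0]
contact_force: [-0.3, 0.1, -2.0]
gripper_width: 0.313
```

{"method": "play_rows", "body": {"motion": [[1,[0,0,-0.0005],0],[1,[0,0,-0.0005],0]]}}

```text
time: 13.0
tool_pos: [0.5708, 0.209, 0.1671]
tool_rot: [0.707, -0.0, 0.707, -0.0]
contact_force: [-1.0, -0.2, -1.6]
gripper_width: 0.312
```

{"method": "play_rows", "body": {"motion": [[1,[0,0,-0.0005],0],[1,[0,0,-0.0005],0]]}}

```text
time: 13.2
tool_pos: [0.571, 0.209, 0.167]
tool_rot: [0.707, 0.0, 0.707, -0.0]
contact_force: [0.2, -0.5, -0.8]
gripper_width: 0.315
```

{"method": "play_rows", "body": {"motion": [[1,[0,0,-0.0005],0],[1,[0,0,-0.001],0],[1,[0,0,-0.001],0]]}}

```text
time: 13.5
tool_pos: [0.5713, 0.2091, 0.1667]
tool_rot: [0.707, 0.0, 0.707, 0.0]
contact_force: [-0.6, -0.9, 2.8]
gripper_width: 0.318
```

{"method": "play_rows", "body": {"motion": [[1,[0,0,-0.0005],0],[1,[0,0,-0.0005],0]]}}

```text
time: 13.7
tool_pos: [0.5715, 0.2092, 0.1665]
tool_rot: [0.708, 0.0, 0.707, 0.0]
contact_force: [-1.5, -0.5, 5.1]
gripper_width: 0.314
```

{"method": "play_rows", "body": {"motion": [[1,[0,0,-0.0005],0],[1,[0,0,-0.0005],0]]}}

```text
time: 13.9
tool_pos: [0.5717, 0.2092, 0.1664]
tool_rot: [0.708, 0.0, 0.706, 0.0]
contact_force: [-2.2, -0.2, 7.2]
gripper_width: 0.314
```

{"method": "play_rows", "body": {"motion": [[1,[0,0,-0.0005],0],[1,[0,0,-0.001],0],[1,[0,0,-0.001],0]]}}

```text
time: 14.2
tool_pos: [0.572, 0.2093, 0.1663]
tool_rot: [0.708, 0.0, 0.706, 0.0]
contact_force: [-2.1, -0.4, 9.0]
gripper_width: 0.31
```

{"method": "play_rows", "body": {"motion": [[1,[0,0,-0.0005],0],[1,[0,0,-0.0005],0]]}}

```text
time: 14.4
tool_pos: [0.5722, 0.2093, 0.1662]
tool_rot: [0.708, 0.0, 0.706, 0.0]
contact_force: [-2.5, -0.5, 10.8]
gripper_width: 0.312
```

{"method": "play_rows", "body": {"motion": [[1,[0,0,-0.0004],0],[1,[0,0,-0.0004],0]]}}

```text
time: 14.6
tool_pos: [0.5723, 0.2094, 0.1662]
tool_rot: [0.708, 0.0, 0.706, 0.0]
contact_force: [-3.2, -0.4, 10.1]
gripper_width: 0.311
```

{"method": "play_rows", "body": {"motion": [[1,[-0.0004,0,-0.0005],0],[1,[-0.0007,0,-0.001],0],[1,[-0.0007,0,-0.001],0]]}}

```text
time: 14.9
tool_pos: [0.5721, 0.2094, 0.1661]
tool_rot: [0.709, 0.0, 0.705, 0.0]
contact_force: [-2.4, -1.3, 12.9]
gripper_width: 0.314
```

{"method": "play_rows", "body": {"motion": [[1,[-0.0003,0,-0.0005],0],[1,[-0.0003,0,-0.0005],0]]}}

```text
time: 15.1
tool_pos: [0.5721, 0.2094, 0.166]
tool_rot: [0.709, 0.0, 0.705, 0.0]
contact_force: [-2.4, -0.8, 14.5]
gripper_width: 0.311
```

{"method": "play_rows", "body": {"motion": [[1,[-0.0003,0,-0.0005],0],[1,[-0.0003,0,-0.0005],0],[1,[-0.0003,0,-0.0005],0]]}}

```text
time: 15.4
tool_pos: [0.572, 0.2095, 0.166]
tool_rot: [0.709, 0.0, 0.705, 0.0]
contact_force: [-3.2, -0.8, 15.2]
gripper_width: 0.312
```

{"method": "play_rows", "body": {"motion": [[1,[0,0,0],0],[1,[0,0,0],0],[1,[0,0,0],0],[1,[0,0,0],0],[1,[0,0,0],0]]}}

```text
time: 15.9
tool_pos: [0.572, 0.2095, 0.166]
tool_rot: [0.709, 0.0, 0.705, 0.0]
contact_force: [-2.6, -0.5, 16.0]
gripper_width: 0.308
```

{"method": "play_rows", "body": {"motion": [[1,[0,0,0],0],[1,[0,0,0],0],[1,[0,0,0],0],[1,[0,0,0],0],[1,[0,0,0],0]]}}

```text
time: 16.4
tool_pos: [0.572, 0.2095, 0.166]
tool_rot: [0.709, 0.0, 0.705, 0.0]
contact_force: [-2.6, -0.6, 16.4]
gripper_width: 0.311
```

{"method": "play_rows", "body": {"motion": [[1,[0,0,0],0],[1,[0,0,0],0],[1,[0,0,0],0]]}}

```text
time: 16.7
tool_pos: [0.572, 0.2095, 0.166]
tool_rot: [0.709, 0.0, 0.705, 0.0]
contact_force: [-2.0, -0.9, 15.8]
gripper_width: 0.307
```

```bash
python3 chk.py 7; cd pics; python3 -c "
import cv2,numpy as np
cv2.imwrite('z7.png',cv2.resize(np.hstack([cv2.imread('side7z.png'),cv2.imread('scene7z.png')]),(800,500)))"
```

```text
[0.57202433 0.20947879 0.1659587 ] [7.09414557e-01 4.19352925e-04 7.04791158e-01 4.84630203e-04] [-2.01210629 -0.8929064  15.79131839] 0.30748729372917755
side 210 156
scene 342 55
```

View pics/z7.png

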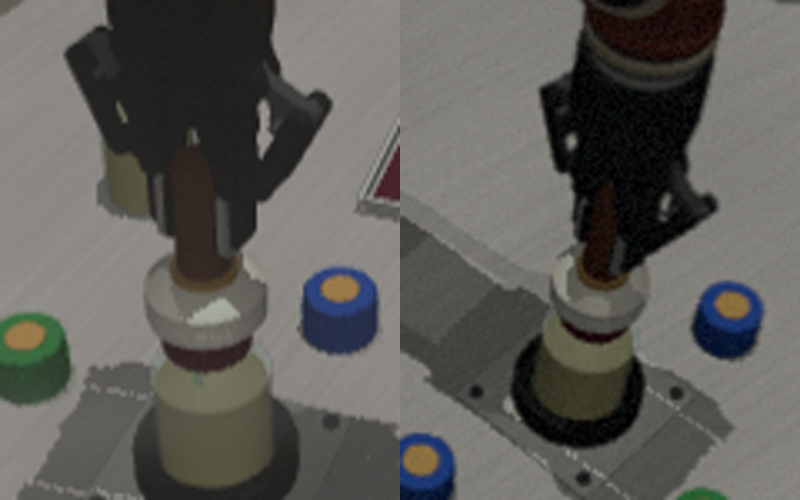

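The cap is seated low on the neck under the tool, and the hold is done (about 19 N net for 1.5 s). I'll unload slowly and lift off.

{"method": "play_rows", "body": {"motion": [[1,[0.0003,0,0.001],0],[1,[0.0006,0,0.002],0],[1,[0.001,0,0.003],0],[1,[0.0013,0,0.004],0],[1,[0.0013,0,0.005],0]]}}

```text
time: 17.3
tool_pos: [0.5713, 0.2091, 0.1666]
tool_rot: [0.707, 0.0, 0.707, 0.0]
contact_force: [-0.9, -0.5, 2.6]
gripper_width: 0.312
```

{"method": "play_rows", "body": {"motion": [[1,[0,0,0.001],0],[1,[0,0,0.002],0],[1,[0,0,0.004],0],[1,[0,0,0.006],0],[1,[0,0,0.008],0]]}}

```text
time: 17.8
tool_pos: [0.5705, 0.2089, 0.1732]
tool_rot: [0.707, -0.0, 0.708, -0.0]
contact_force: [0.7, -0.8, -2.8]
gripper_width: 0.315
```

{"method": "play_rows", "body": {"motion": [[1,[0,0,0.003],0],[1,[0,0,0.01],0],[1,[0,0,0.025],0],[1,[0,0,0.042],0],[1,[0,0,0.05],0]]}}

```text
time: 18.3
tool_pos: [0.5724, 0.2093, 0.228]
tool_rot: [0.709, 0.0, 0.705, 0.0]
contact_force: [0.6, 0.4, -2.8]
gripper_width: 0.313
```

```bash
python3 chk.py 8; cd pics; python3 -c "
import cv2,numpy as np
cv2.imwrite('z8.png',cv2.resize(np.hstack([cv2.imread('side8z.png'),cv2.imread('scene8z.png')]),(800,500)))"; cd ..
python3 - <<'E'
from h import *
for c in ["side","scene"]:
    f=np.load(c+"8.npz");X=cloud(f['d'],cams.camera_info(c))
    q=X[near(X,(.571,.21),.02,.11,.16)];print(c,np.percentile(q[:,2],[5,25,50,75,95]))
    q=X[near(X,(.571,.21),.035,.105,.126)];print(circ(q[:,:2],(.571,.21),.023))
    q=X[near(X,(.571,.21),.045,.035,.07)];print('flask',circ(q[:,:2],(.571,.21),.033))
E
```

```text
[0.57235886 0.20934388 0.22796345] [7.08862756e-01 3.83995445e-04 7.05346205e-01 4.19857573e-04] [ 0.57361009  0.43274222 -2.75341324] 0.3131269912833177
side 210 156
scene 342 55
side [0.12962526 0.13041147 0.13100157 0.13165157 0.13245238]
[0.57133265 0.20947526]
flask [0.57103938 0.20921929]
scene [0.1264631  0.12803491 0.12907614 0.13012508 0.1318796 ]
[0.57142326 0.21066317]
flask [0.57100208 0.21064592]
```

View pics/z8.png

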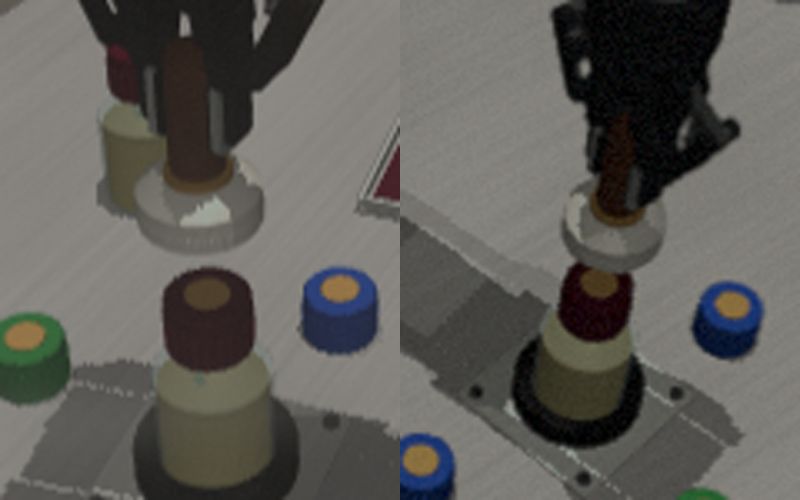

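The cap top now reads about 130.5 mm, down from about 138.5 mm, so it's home and level on the flask, which is still in the nest. I'll take the tool back to its spot on the tray.

{"method": "play_rows", "body": {"motion": [[1,[-0.01,-0.025,0],0],[1,[-0.023,-0.06,0],0],[1,[-0.036,-0.095,0],0],[1,[-0.05,-0.13,0],0],[1,[-0.063,-0.165,0],0]]}}

```text
time: 18.9
tool_pos: [0.5069, 0.0429, 0.2235]
tool_rot: [0.707, -0.0, 0.707, 0.0]
contact_force: [0.0, 0.7, -2.5]
gripper_width: 0.313
```

{"method": "play_rows", "body": {"motion": [[1,[-0.013,-0.035,0],0],[1,[-0.026,-0.07,0],0],[1,[-0.039,-0.105,0],0],[1,[-0.052,-0.14,0],0],[1,[-0.061,-0.163,0],0]]}}

```text
time: 19.4
tool_pos: [0.4458, -0.1208, 0.2237]
tool_rot: [0.707, 0.0, 0.707, -0.001]
contact_force: [0.1, -0.3, -3.6]
gripper_width: 0.312
```

{"method": "play_rows", "body": {"motion": [[1,[0,0,-0.02],0],[1,[0,0,-0.05],0],[1,[0,0,-0.08],0],[1,[0,0,-0.11],0],[1,[0,0,-0.13],0]]}}

```text
time: 19.9
tool_pos: [0.4454, -0.1184, 0.0913]
tool_rot: [0.706, 0.001, 0.708, 0.0]
contact_force: [-0.7, -0.6, -2.4]
gripper_width: 0.312
```

{"method": "play_rows", "body": {"motion": [[1,[0,0,-0.01],0],[1,[0,0,-0.02],0],[1,[0,0,-0.025],0],[1,[0,0,-0.025],0],[1,[0,0,-0.025],0]]}}

```text
time: 20.4
tool_pos: [0.4477, -0.1193, 0.0699]
tool_rot: [0.708, -0.0, 0.707, -0.0]
contact_force: [-0.6, -0.1, -3.0]
gripper_width: 0.315
```

Run:
```python
from h import *
s=state();print(s['tool_pos'],s['tool_rot'],s['contact_force'])
p,d,i=grab("side","side9")
```

```text
[ 0.44767453 -0.1192691   0.06992586] [ 7.07625126e-01 -2.29292825e-04  7.06587985e-01 -2.18040586e-04] [-0.55668228 -0.06264397 -2.95569795]
```

View pics/side9.png

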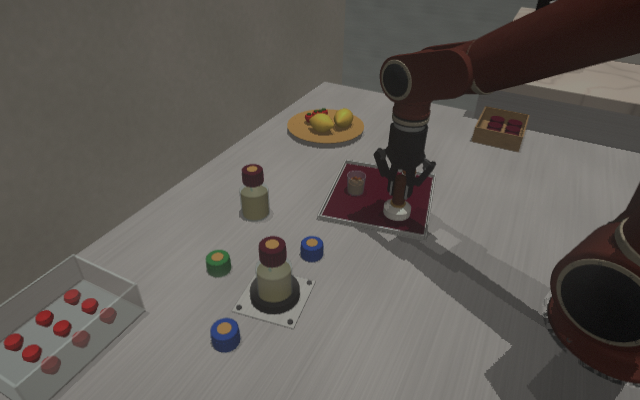

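{"method": "play_rows", "body": {"motion": [[1,[0,0,-0.004],0],[1,[0,0,-0.008],0],[1,[0,0,-0.012],0],[1,[0,0,-0.015],0],[1,[0,0,-0.016],0]]}}

```text
time: 20.95
tool_pos: [0.4466, -0.1188, 0.0523]
tool_rot: [0.707, 0.0, 0.707, 0.0]
contact_force: [-0.3, -0.7, -3.4]
gripper_width: 0.31
```

{"method": "play_rows", "body": {"motion": [[1,[0,0,-0.0005],0],[1,[0,0,-0.001],0],[1,[0,0,-0.001],0]]}}

```text
time: 21.25
tool_pos: [0.4471, -0.119, 0.0521]
tool_rot: [0.707, -0.0, 0.707, -0.0]
contact_force: [-0.1, -0.3, -3.1]
gripper_width: 0.313
```

{"method": "play_rows", "body": {"motion": [[1,[0,0,-0.0005],0],[1,[0,0,-0.001],0],[1,[0,0,-0.001],0]]}}

```text
time: 21.55
tool_pos: [0.4472, -0.1192, 0.0518]
tool_rot: [0.707, -0.0, 0.707, -0.0]
contact_force: [-2.5, 1.2, 4.3]
gripper_width: 0.315
```

Contact with the tray floor: the force went from -3 to +4 N at TCP z = 0.0518, the same height as at pickup. I'll ease off slightly, then open.

{"method": "play_rows", "body": {"motion": [[1,[0,0,0.0005],0],[0.1,[0,0,0.0005],0],[-0.3,[0,0,0.0005],0],[-1,[0,0,0.0005],0],[-1,[0,0,0.0005],0]]}}

```text
time: 22.05
tool_pos: [0.4471, -0.1191, 0.0516]
tool_rot: [0.707, -0.0, 0.707, -0.0]
contact_force: [0.3, -0.3, -0.1]
gripper_width: 0.937
```

{"method": "play_rows", "body": {"motion": [[-1,[0,0,0],0],[-1,[0,0,0],0],[-1,[0,0,0],0],[-1,[0,0,0],0],[-1,[0,0,0],0]]}}

```text
time: 22.55
tool_pos: [0.447, -0.119, 0.0515]
tool_rot: [0.707, 0.0, 0.707, 0.0]
contact_force: [0.1, 0.0, -1.0]
gripper_width: 1.0
```

{"method": "play_rows", "body": {"motion": [[-1,[0,0,0.015],0],[-1,[0,0,0.04],0],[-1,[0,0,0.08],0],[-1,[0,0,0.12],0],[-1,[0,0,0.16],0]]}}

```text
time: 23.05
tool_pos: [0.4467, -0.1188, 0.2129]
tool_rot: [0.707, 0.0, 0.707, 0.0]
contact_force: [1.4, -1.0, -0.3]
gripper_width: 0.995
```

{"method": "play_rows", "body": {"motion": [[-1,[0,0,0.03],0],[-1,[0,0,0.03],0],[-1,[0,0,0.03],0],[-1,[0,0,0.03],0],[-1,[0,0,0.03],0]]}}

```text
time: 23.55
tool_pos: [0.4461, -0.1186, 0.2394]
tool_rot: [0.706, 0.001, 0.708, 0.001]
contact_force: [-0.2, -0.0, 0.9]
gripper_width: 1.001
```

Run:
```python
from h import *
s=state();print(s['time'],s['tool_pos'],s['contact_force'],s['gripper_width'])
for c in ["side","scene"]:
    p,d,i=grab(c,c+"10");X=cloud(d,i)
    q=X[near(X,(.447,-.119),.05,.04,.065)];a=circ(q[:,:2],(.447,-.119),.014)
    q=X[near(X,(.447,-.119),.05,.07,.093)];b=circ(q[:,:2],(.447,-.119),.014)
    q=X[near(X,(.447,-.119),.05,.010,.026)]; print(c,'handle lo/hi',a,b,'head',circ(q[:,:2],(.447,-.119),.0315))
    q=X[near(X,(.571,.21),.018,.11,.16)];print('captop',np.median(q[:,2]))
    for t in ["beaker","vial","capped_flask","tool","flask","cap"]:
        r=nets.landmark_of(c,t);print(t,[(np.round(k['at'],3),round(float(k['score']),2)) for k in r[:3]])
```

```text
23.55 [ 0.44612437 -0.1186162   0.23943786] [-0.17649617 -0.0313845   0.86614436] 1.000969066399985
side handle lo/hi [ 0.44658049 -0.11940752] [ 0.44638606 -0.11959917] head [ 0.44622229 -0.11985029]
captop 0.13115184974315724
beaker [(array([ 0.573, -0.177,  0.006]), 0.81)]
vial [(array([ 0.472, -0.282,  0.   ]), 0.6)]
capped_flask [(array([ 0.747,  0.011, -0.005]), 0.78)]
tool [(array([ 0.444, -0.122,  0.003]), 0.85)]
flask [(array([0.576, 0.21 , 0.007]), 0.79), (array([ 0.471, -0.281,  0.002]), 0.6)]
cap [(array([0.567, 0.212, 0.096]), 0.8), (array([ 0.563,  0.076, -0.001]), 0.78), (array([0.708, 0.204, 0.004]), 0.72)]
scene handle lo/hi [ 0.44635623 -0.11865838] [ 0.44630419 -0.11893998] head [ 0.44533689 -0.11810516]
captop 0.12947087013640174
beaker [(array([ 0.578, -0.178,  0.004]), 0.83)]
vial [(array([ 0.474, -0.284,  0.002]), 0.56)]
capped_flask [(array([0.751, 0.015, 0.004]), 0.55)]
tool [(array([ 0.448, -0.115,  0.002]), 0.63)]
flask [(array([0.57 , 0.21 , 0.011]), 0.7)]
cap [(array([0.709, 0.203, 0.002]), 0.87), (array([0.593, 0.333, 0.002]), 0.82), (array([0.571, 0.207, 0.098]), 0.7)]
```

View pics/side10.png

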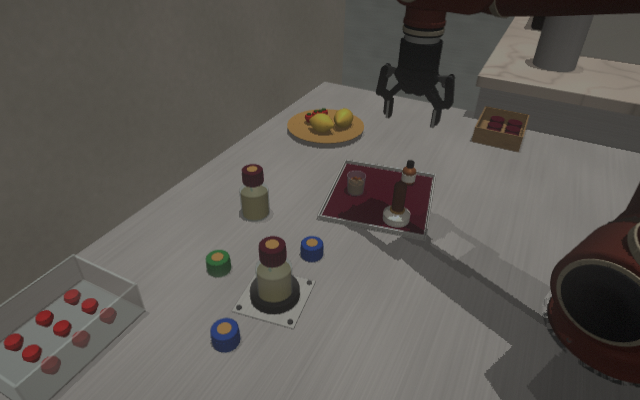

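The tool stands upright on the tray at (397,215) px, the cap is home, and nothing is touching the robot. Handing in.

```bash
python3 -c "
from plant import workorder
print(workorder.job_done())"
```

```text
the job is handed in; nothing more can be done
None
```

The cap is clicked home, the tool is back upright on the tray, and the job was handed in at about 24 s of the 69 s allowed.

- **Pressing:** The cap clicked at about 13 N. I then held it against the hard stop at about 19 N net of the tool's weight for roughly 1.5 s. The highest net force I read was about 19.5 N, though I only saw a reading at the end of each move.
- **Cap and flask:** The cap top dropped from about 138.5 mm to 130–131 mm above the table (131 mm expected when home). It is on the flask's axis to within about 0.5 mm, and the flask is still in the nest.
- **Tool:** It stands upright at its original spot, about (0.446, -0.119), released with the gripper open and clear above it. I did not compute its position in the tray's own frame; I relied on returning it to where it started.
- **Bystanders:** The networks put the beaker, vial and capped flask where they were at the start, within their noise of a few mm.
- **Disagreements:** The side and scene cameras differ by 1–2 mm in y and in cap height, which is within their calibration. While aligning over the cap their estimates of the tool's offset differed by up to about 3 mm. I settled that by averaging them and by eye, and the hollow went over the cap with no sideways force above the noise.

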